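# Match and seat the push block in the tomato slicer's blade pack

### The job

The tomato slicer is going back together after the wash-up: take the push block whose fins are spaced like the blades in the slicer's base and lower it, without forcing it, until every fin is down between the blades and its plate lies flat on the blade pack. Only then let go of it, and with closed fingertips press lightly on its plate at the end nearer to you, and after that at the far end, to make sure that it does not rock. Leave the block sitting flat, and leave the other push block, the salt shaker and the timer where they are.

Things in the scene. Friction and masses are not known exactly. Their poses are not given: they have to be found in the camera images.
- slicer_base: Lower frame of a countertop tomato slicer: metal, does not move on the bench, 184 x 122 mm (x, y), 56 mm high, with four feet and a thumb screw at each end. Origin: centre of its footprint, on the bench. x: its long axis, roughly away from the robot, so the near end is at -x; z up. The blade pack lies in it (see pack_mid).
- pack_mid (a point): Middle of the base, 60 mm above the bench, where the tops of the blade pack's two side rails are (rails along x at y = -41 and 41 mm, 8 mm wide). Between them 9 blades on edge, 2 mm thick, 12 mm apart along x, 74 mm long along y, edges at 50 mm. The screws are slack: the whole pack stands up to 5.5 mm off this point along +x or -x, unreported; 14 N moves it.
- push_block_8: White plastic push block that matches: 8 fins 12 mm apart along x, each 8 mm thick, 68 mm along y, 24 mm deep, their tops showing in its slotted plate. Origin: middle of its underside, at the fin tips. Plate 110 x 92 mm (x, y), z = 24 to 33 mm. Same if turned half round. 0.19 to 0.3 kg. Seated, the plate lies on the rails and the origin is 36 mm above the bench; fins on the blade edges: 50 mm.
- block_grip (a point): On the 8-fin block: middle of the bar on its plate by which it is gripped, 49 mm above the fin tips. The bar is 50 mm along the block's x and 22 mm along its y, and reaches from 33 to 65 mm above the fin tips.
- push_block_6: The other white push block: same plate, bar and height, but 6 fins 16 mm apart, which do not go between these blades. Origin and axes as for the first. It stays where it is.
- salt_shaker: Salt shaker, 44 x 44 x 90 mm, loose. Origin: centre of its underside. Stays where it is.
- kitchen_timer: Round red and white wind-up timer, 56 mm across, 37 mm high, loose. Origin: centre of its underside. Stays where it is.
- rack_post (a point): Point 100 mm up on the axis of the rack's front post, an upright tube 21 mm thick and over 0.5 m high, fixed, which stands behind the work: keep the gripper and the arm clear of it.

How it is judged:
By the outcome, as a careful person would: the job done as asked, in the order asked, and still so for the second after the job is handed in, with the robot touching nothing.
It also fails if it takes over 58 s, if anything falls off the work surface, if the arm or the gripper's body presses on something with over 40 N, if the wrist force passes 120 N, or if a joint passes its speed limit or range.

### The arm

A 7-joint arm with a two-finger parallel gripper is mounted at the origin on a cart in front of the work surface, level with it; the furniture and walls round the work are solid. World frame = base frame: x ahead of the robot, y to its left, z up, the work surface at z = 0. Lengths are in m, angles in rad, forces in N, time in s.
With the tool pointing down it reaches from about 0.4 to 0.875 m from the base axis. Payload 6.5 kg.
Tool frame: the origin (TCP) lies between the finger pads, 19 mm behind the fingertips; this is the grasp point; z points along the fingers, y is the line along which they close (so a half turn about z gives the same grasp; the last joint's range is limited). The gripper opens to 88 mm and grips with 3 to 60 N. Pads are 18 mm wide; open, the fingers measure 123 mm over their backs; the gripper's body (75 mm by 187 mm) begins 45 mm behind the grasp point.
Start: joints at [1.198, 0.536, -0.004, 1.538, 0.003, 1.067, -0.071], TCP at [0.196, -0.62, 0.257] pointing down, gripper open.
Joint ranges: [-2.7, 2.7], [-0.37, 2.16], [-1.27, 1.26], [0.24, 2.4], [-1.31, 4.45], [0.19, 1.91], [-2.76, 2.76]. Speed limits (rad/s): [2.39, 2.39, 3.14, 3.14, 3.14, 3.14, 3.14].

### API

Orientations are given as a rotation vector (axis times angle).
In Python, from cell import robot, optics gives the robot as it stands (robot), with the cameras (optics).
- The arm moves only by the tool creep_tool, called after ">>>" by a JSON object that holds its "op" and its "data", one argument or row to a line. Schema: {"type":"object","properties":{"deltas":{"type":"array","items":{"type":"array","items":{"type":"number"},"minItems":7,"maxItems":7},"minItems":1,"maxItems":8},"clamp_n":{"type":"number"},"only":{"type":"string"},"quiet":{"type":"boolean"},"lines":{"type":"string"}},"required":["deltas"],"additionalProperties":false}. deltas is a list of rows, 1 to 8 of them, each of 7 numbers: a rotation vector rx, ry, rz in rad, then dx, dy, dz in m, then the finger opening in m; each row shifts and turns the commanded pose from where the row before left it, along the tool's axes as they then stand; what a row does not reach is not made up. A row lasts 1/12 s, in which the tool goes at most 0.0417 m and 0.125 rad, less where a joint would pass 70% of its speed; a pose out of reach is approached as far as the arm can. The fingers move at their own pace and stop on an object; clamp_n is the grip in N (left out, the last holds). Time passes only in rows, so rows that do not move let the fingers close. The tool returns the time, the measured TCP pose, the force, the opening and the grip force at its end. only (a regular expression) keeps the lines of the reply that match it, lines (a string "A,B") keeps lines A to B, and quiet returns only ok. Input that does not fit is refused with a message, and nothing moves.
- robot.read_state(): the state, without advancing time (a new reading comes with each control period).
- optics.get_image(name): name is "side" or "top"; returns the picture (420x560x3 uint8, red, green, blue); there is no depth.
- optics.camera_info(name): a dict with "vertical_fov" (degrees; the focal length in pixels is half the picture's height over the tangent of half this angle, whatever the lens; pixels are square), "cx", "cy" (the principal point, pixels), "k1" (the pictures are not rectified: a ray, as slopes to the right and down, at radius r is drawn at 1 + k1 r^2 times it, then the intrinsics apply), "cam_to_world" (4x4, takes a point from camera to world coordinates). Camera axes: x right, y down, z forward; pixel columns grow to the right and rows downward; lengths in m; the calibration is good to about 2 mm. A picture is of the moment at which its call begins. camera_info takes no time and is no camera call.
- robot.sign_off(): hands the job in; it is judged then, once.
The state is a dict: "time": time; "q": joint angles; "joint_velocities": joint speeds; "tau": joint torques, N m; "ee_pos": TCP position; "ee_rot": TCP orientation; "wrist_force": force on the tool from outside, world axes, zero at the start; "torque": the same for the moment, N m; "width": finger opening in m; "grip_force": force on a finger pad.
Only numpy, scipy, OpenCV 4.12 (cv2) and the standard library are available. Lean on these libraries where they do the work, as an engineer would, in place of code of your own. Each camera call takes 0.05 s, during which the arm holds its last target. There are 200 camera calls.

## Working session

There is one attempt and no reset: what is moved stays moved. The work goes in short steps, Python scripts to look and compute and a tool call to move; the robot and the scene stay as the last step left them, time stands still between calls to the robot, and variables do not carry over. Pictures are saved under pics/ and viewed, at most 12 in all, crops included, and the job is handed in when it is done.

```bash
ls; mkdir -p pics
```

Run:
```python
from cell import robot, optics
import cv2
for n in("top","side"):
    i=optics.get_image(n);cv2.imwrite(f"pics/{n}0.png",i[:,:,::-1]);c=optics.camera_info(n);print(n,c)
s=robot.read_state();print(s)
```

```text
cell.py
pics
top {'vertical_fov': 49.395330914167594, 'cx': 287.5823961912621, 'cy': 211.44677573019956, 'k1': 0.023733881284428233, 'cam_to_world': array([[ 0.01769934, -0.99799501,  0.06076751,  0.46204643],
       [-0.99913744, -0.01993758, -0.03642633,  0.00136559],
       [ 0.03756485, -0.06007037, -0.99748706,  0.96228049],
       [ 0.        ,  0.        ,  0.        ,  1.        ]])}
side {'vertical_fov': 54.69026583138194, 'cx': 273.96453319900303, 'cy': 207.90153934012238, 'k1': -0.020788951782628986, 'cam_to_world': array([[ 9.64967774e-01, -1.17833494e-01,  2.34419417e-01,
         3.10924430e-01],
       [-2.62367156e-01, -4.36167764e-01,  8.60767772e-01,
        -7.35911527e-01],
       [ 8.18918823e-04, -8.92117116e-01, -4.51803475e-01,
         4.64195103e-01],
       [ 0.00000000e+00,  0.00000000e+00,  0.00000000e+00,
         1.00000000e+00]])}
{'time': 0.1, 'q': array([ 1.19777943,  0.53708498, -0.00440544,  1.53871205,  0.00259926,
        1.06732045, -0.07118929]), 'joint_velocities': array([ 0.0008272 , -0.00204437,  0.00129664, -0.00509636,  0.00092204,
        0.00149229,  0.002097  ]), 'tau': array([ 3.22372689e-03, -5.72072053e+01,  9.94367860e-01, -2.52231628e+01,
       -5.60924085e-02,  1.34450581e-02,  4.93696382e-05]), 'ee_pos': array([ 0.19613731, -0.61917532,  0.25665479]), 'ee_rot': array([-3.10322587e+00, -4.79915962e-01,  5.63180207e-04]), 'wrist_force': array([0.35608914, 0.08856827, 0.15070128]), 'torque': array([ 0.02580573, -0.01944801, -0.01889555]), 'grip_force': 0.0, 'width': 0.0880324748492612}
```

View pics/top0.png

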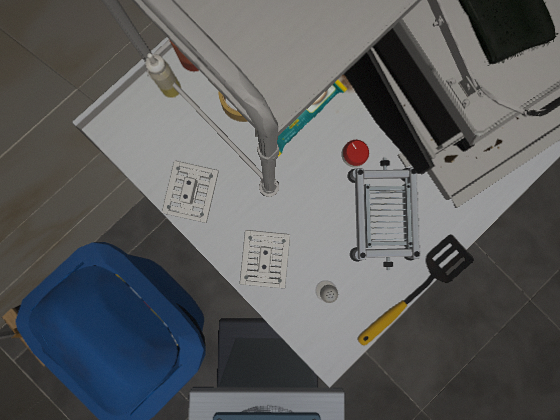

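View pics/side0.png

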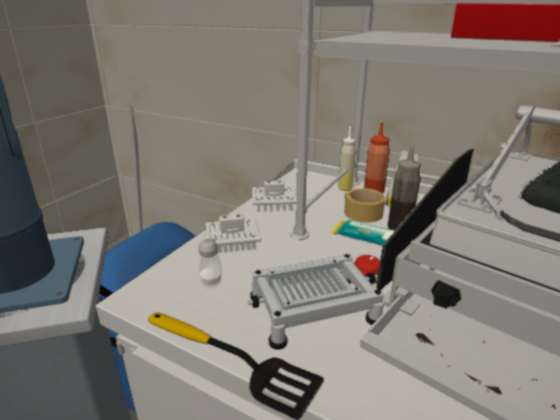

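The top view shows block A at about (190,191), block B at (265,259), the base at (388,212), the timer at (355,152), the shaker at (328,291) and the post foot at (268,188). Next I'll enlarge both blocks and the base.

Run:
```python
import cv2,numpy as np
t=cv2.imread("pics/top0.png");s=cv2.imread("pics/side0.png")
def cr(im,x,y,w,h,k):return cv2.resize(im[y:y+h,x:x+w],None,fx=k,fy=k,interpolation=cv2.INTER_CUBIC)
a=cr(t,155,150,145,145,4); b=cr(s,198,172,105,80,4)
c=cr(t,340,150,90,120,5)
cv2.imwrite("pics/t1.png",a)
cv2.imwrite("pics/s1.png",cr(s,198,172,200,130,4)[:, :800])
cv2.imwrite("pics/t2.png",c)
```

```text
(no output)
```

View pics/t1.png

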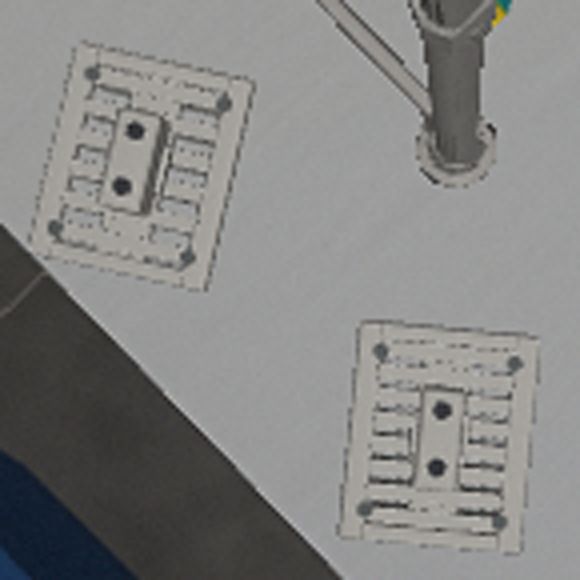

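View pics/s1.png

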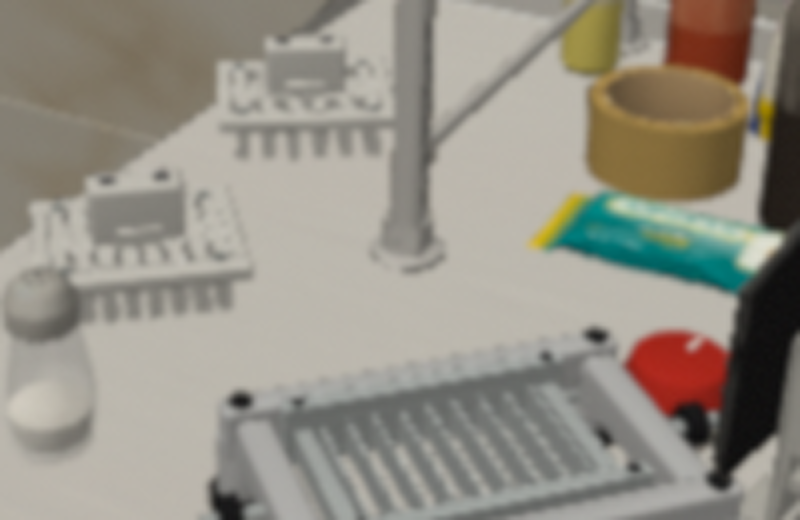

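View pics/t2.png

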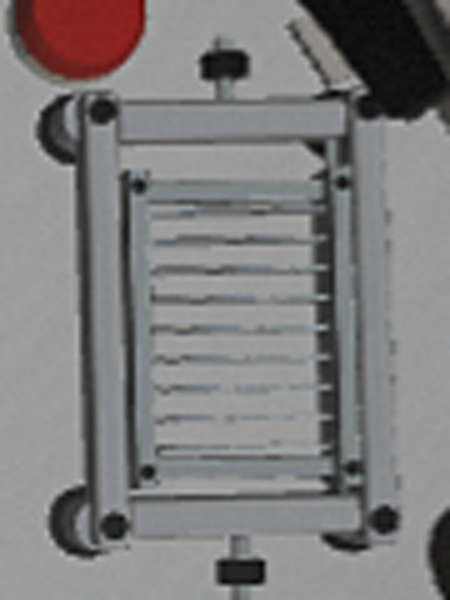

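Near block (top crop centre (440,440)): slots about 25 px apart in the ×4 crop, about 12 mm, so it is the 8-fin block. The far one is about 29 px, so 16 mm. Bar-top screws are at (442,410) and (436,467) in the top crop and (163,176) and (107,180) in the side crop. The pack's rail screws and blades are clear in the base crop. Now I'll triangulate.

Create h.py:
```python
import numpy as np,cv2
from cell import robot, optics
from scipy.spatial.transform import Rotation as R
CI={n:optics.camera_info(n) for n in("top","side")}
def K(n):
    c=CI[n];f=210/np.tan(np.radians(c["vertical_fov"]/2));return np.array([[f,0,c["cx"]],[0,f,c["cy"]],[0,0,1]]),np.array([c["k1"],0,0,0.])
def ray(n,p):
    k,d=K(n);u=cv2.undistortPoints(np.array([[p]],float),k,d)[0,0];M=CI[n]["cam_to_world"]
    v=M[:3,:3]@[u[0],u[1],1];return M[:3,3],v/np.linalg.norm(v)
def tri(a,b):
    o1,d1=ray("top",a);o2,d2=ray("side",b);A=np.c_[d1,-d2];t=np.linalg.lstsq(A,o2-o1,rcond=None)[0]
    p,q=o1+t[0]*d1,o2+t[1]*d2;return (p+q)/2,np.linalg.norm(p-q)
def atz(n,p,z):
    o,d=ray(n,p);return o+d*(z-o[2])/d[2]
def proj(n,P):
    k,d=K(n);M=np.linalg.inv(CI[n]["cam_to_world"]);P=np.atleast_2d(P)@M[:3,:3].T+M[:3,3]
    return cv2.projectPoints(P,np.zeros(3),np.zeros(3),k,d)[0][:,0]
def crop(p,o,k):return (np.array(p)+.5)/k-.5+np.array(o)
```

Run:
```python
from h import *
np.set_printoptions(precision=4,suppress=True)
B=lambda p:crop(p,(155,150),4);S=lambda p:crop(p,(198,172),4);P=lambda p:crop(p,(340,150),5)
for n,a,b in[("bar far",B((442,410)),S((163,176))),("bar near",B((436,467)),S((107,180))),
 ("pk nl",P((148,472)),S((297,401))),("pk fl",P((139,187)),S((546,357))),("pk fr",P((342,182)),S((634,467))),
 ("bs nl",P((116,527)),S((240,401))),("bs fl",P((102,111)),S((598,336))),("bs fr",P((371,106)),S((718,480)))]:print(n,*tri(a,b))
print("z .065:",atz("top",B((442,410)),.065),atz("top",B((436,467)),.065))
print("plate corners");q=[atz("top",B(c),.033) for c in((360,321),(540,336),(520,554),(340,538))]
print(np.array(q),np.mean(q,0))
for q in((148,472),(139,187),(342,182),(352,468)):print("pack60",atz("top",P(q),.06))
for q in((116,527),(102,111),(371,106),(385,520)):print("base56",atz("top",P(q),.056))
for r in(210,240,270,299,329,358,388,419,447):print("blade",atz("top",P((240,r)),.05))
print("post",atz("top",(268,188),0.0),"shaker",atz("top",(328,291),.09),"timer",atz("top",(355,152),.037))
```

```text
bar far [0.4365 0.0111 0.0642] 0.0007213235942850979
bar near [0.408  0.0135 0.0645] 0.0007524488068358602
pk nl [ 0.4552 -0.1947  0.06  ] 0.0007639629187408832
pk fl [ 0.5692 -0.1905  0.0591] 0.00014729570115273
pk fr [ 0.5727 -0.2721  0.0598] 0.00047474197309860564
bs nl [ 0.4332 -0.1829  0.0559] 0.0005933078348728628
bs fl [ 0.6004 -0.1762  0.0555] 0.0005753058924501894
bs fr [ 0.6038 -0.2846  0.0564] 0.0012481190762428731
z .065: [0.4362 0.0111 0.065 ] [0.4084 0.0135 0.065 ]
plate corners
[[ 0.4795  0.0539  0.033 ]
 [ 0.4735 -0.0375  0.033 ]
 [ 0.3635 -0.0293  0.033 ]
 [ 0.3703  0.0613  0.033 ]] [0.4217 0.0121 0.033 ]
pack60 [ 0.4556 -0.1947  0.06  ]
pack60 [ 0.5692 -0.1904  0.06  ]
pack60 [ 0.5729 -0.2721  0.06  ]
pack60 [ 0.4586 -0.2763  0.06  ]
base56 [ 0.4335 -0.1829  0.056 ]
base56 [ 0.6   -0.176  0.056]
base56 [ 0.6045 -0.2851  0.056 ]
base56 [ 0.4381 -0.2908  0.056 ]
blade [ 0.5619 -0.2336  0.05  ]
blade [ 0.5497 -0.2337  0.05  ]
blade [ 0.5375 -0.2337  0.05  ]
blade [ 0.5258 -0.2338  0.05  ]
blade [ 0.5137 -0.2338  0.05  ]
blade [ 0.502  -0.2339  0.05  ]
blade [ 0.4899 -0.234   0.05  ]
blade [ 0.4774 -0.234   0.05  ]
blade [ 0.4662 -0.234   0.05  ]
post [0.5695 0.0086 0.    ] shaker [ 0.3653 -0.11    0.09  ] timer [ 0.6437 -0.169   0.037 ]
```

Two-view heights agree with the text (bar top 64 mm, rails 60 mm). Grasp target: block at (0.422, 0.012), yaw −4°. Pack at (0.514, −0.2335), yaw +2.2°. Now the moves, in tool axes.

Add to h.py:
```python
def go(targets,s=None):
    """targets: list of (x,y,z,yaw); prints rotation then translation in tool axes for each leg"""
    s=s or robot.read_state();p=np.array(s["ee_pos"]);r=R.from_rotvec(s["ee_rot"])
    for x,y,z,w in targets:
        g=R.from_euler("z",w)*R.from_rotvec([np.pi,0,0])
        print("rot",(r.inv()*g).as_rotvec().round(4),"then d",g.inv().apply(np.array([x,y,z])-p).round(4));p,r=np.array([x,y,z]),g
```

Run:
```python
from h import *
go([(0.43,-0.36,0.257,-.071),(0.422,0.012,.17,-.071),(0.422,.012,.049,-.071)])
for a,b in (((426,172),(385,283)),):print(tri(a,b))
```

```text
rot [-0.0015  0.0004  0.3779] then d [ 0.2149 -0.2751 -0.0003]
rot [0. 0. 0.] then d [-0.0344 -0.3705  0.087 ]
rot [0. 0. 0.] then d [ 0.    -0.     0.121]
(array([ 0.60067692, -0.30105812,  0.08544297]), np.float64(0.005673805087982089))
```

>>> {"op": "creep_tool", "data": {
  "deltas": [
    [0, 0, 0.0945, 0, 0, 0, 0.088],
    [0, 0, 0.0945, 0, 0, 0, 0.088],
    [0, 0, 0.0945, 0, 0, 0, 0.088],
    [0, 0, 0.0945, 0, 0, 0, 0.088],
    [0, 0, 0, 0.0215, -0.0275, 0, 0.088],
    [0, 0, 0, 0.0215, -0.0275, 0, 0.088],
    [0, 0, 0, 0.0215, -0.0275, 0, 0.088],
    [0, 0, 0, 0.0215, -0.0275, 0, 0.088]
  ]
}}

```text
time: 0.77
ee_pos: [0.2906, -0.5145, 0.257]
ee_rot: [-3.139, 0.112, 0.001]
wrist_force: [1.2, -0.6, -0.2]
width: 0.088
grip_force: 0.0
```

>>> {"op": "creep_tool", "data": {
  "deltas": [
    [0, 0, 0, 0.0215, -0.0275, 0, 0.088],
    [0, 0, 0, 0.0215, -0.0275, 0, 0.088],
    [0, 0, 0, 0.0215, -0.0275, 0, 0.088],
    [0, 0, 0, 0.0215, -0.0275, 0, 0.088],
    [0, 0, 0, 0.0215, -0.0275, 0, 0.088],
    [0, 0, 0, 0.0215, -0.0275, 0, 0.088],
    [0, 0, 0, 0, 0, 0, 0.088],
    [0, 0, 0, 0, 0, 0, 0.088]
  ]
}}

```text
time: 1.43
ee_pos: [0.4317, -0.3585, 0.2571]
ee_rot: [-3.139, 0.104, 0.0]
wrist_force: [-1.2, -1.1, -0.4]
width: 0.0884
grip_force: 0.0
```

```bash
python3 -c "
from h import *
go([(0.422,0.012,.17,-.071),(0.422,.012,.049,-.071)])"
```

```text
rot [-0.001   0.0002  0.0046] then d [-0.036  -0.3689  0.0871]
rot [0. 0. 0.] then d [ 0.    -0.     0.121]
```

>>> {"op": "creep_tool", "data": {
  "deltas": [
    [0, 0, 0.005, -0.003, -0.031, 0.005, 0.088],
    [0, 0, 0, -0.003, -0.031, 0.005, 0.088],
    [0, 0, 0, -0.003, -0.031, 0.005, 0.088],
    [0, 0, 0, -0.003, -0.031, 0.005, 0.088],
    [0, 0, 0, -0.003, -0.031, 0.005, 0.088],
    [0, 0, 0, -0.003, -0.031, 0.005, 0.088],
    [0, 0, 0, -0.003, -0.031, 0.005, 0.088],
    [0, 0, 0, -0.003, -0.031, 0.01, 0.088]
  ]
}}

```text
time: 2.1
ee_pos: [0.4248, -0.112, 0.2127]
ee_rot: [3.138, -0.124, 0.002]
wrist_force: [0.9, -0.1, -0.3]
width: 0.088
grip_force: 0.0
```

>>> {"op": "creep_tool", "data": {
  "deltas": [
    [0, 0, 0, -0.003, -0.031, 0.01, 0.088],
    [0, 0, 0, -0.003, -0.031, 0.01, 0.088],
    [0, 0, 0, -0.003, -0.031, 0.01, 0.088],
    [0, 0, 0, -0.003, -0.028, 0.012, 0.088],
    [0, 0, 0, 0, 0, 0, 0.088],
    [0, 0, 0, 0, 0, 0, 0.088]
  ]
}}

```text
time: 2.6
ee_pos: [0.4218, 0.0098, 0.1699]
ee_rot: [3.139, -0.118, -0.003]
wrist_force: [-0.1, -0.7, -0.4]
width: 0.0882
grip_force: 0.0
```

```bash
python3 -c "
from h import *
go([(0.422,0.012,.13,-.071),(0.422,.012,.049,-.071)])
cv2.imwrite('pics/g0.png',optics.get_image('side')[:,:,::-1])"
```

```text
rot [ 0.0005  0.0016 -0.0039] then d [ 0.     -0.0022  0.0399]
rot [0. 0. 0.] then d [ 0.    -0.     0.081]
```

Fingertips reach 19 mm past the TCP, so at 49 mm they would hit the plate (33 mm). I'll grip at 57 mm.

>>> {"op": "creep_tool", "data": {
  "deltas": [
    [0, 0, 0, 0, -0.0022, 0.03, 0.088],
    [0, 0, 0, 0, 0, 0.03, 0.088],
    [0, 0, 0, 0, 0, 0.025, 0.088],
    [0, 0, 0, 0, 0, 0.018, 0.088],
    [0, 0, 0, 0, 0, 0.01, 0.088],
    [0, 0, 0, 0, 0, 0, 0.088],
    [0, 0, 0, 0, 0, 0, 0.088]
  ]
}}

```text
time: 3.23
ee_pos: [0.4228, 0.011, 0.0577]
ee_rot: [3.139, -0.123, -0.0]
wrist_force: [0.5, -0.6, 0.1]
width: 0.0881
grip_force: 0.0
```

```bash
python3 -c "
from h import *
go([(0.422,.0122,.057,-.071)])"
```

```text
rot [ 0.0007 -0.     -0.0071] then d [-0.0009 -0.0011  0.0007]
```

>>> {"op": "creep_tool", "data": {
  "deltas": [
    [0, 0, -0.006, -0.0005, -0.001, 0, 0.05],
    [0, 0, 0, 0, 0, 0, 0.03],
    [0, 0, 0, 0, 0, 0, 0.015],
    [0, 0, 0, 0, 0, 0, 0.01],
    [0, 0, 0, 0, 0, 0, 0.01],
    [0, 0, 0, 0, 0, 0, 0.01],
    [0, 0, 0, 0, 0, 0, 0.01]
  ],
  "clamp_n": 30
}}

```text
time: 3.82
ee_pos: [0.4221, 0.0133, 0.0575]
ee_rot: [3.14, -0.11, 0.0]
wrist_force: [0.5, -0.5, 0.7]
width: 0.0434
grip_force: 0.0
```

>>> {"op": "creep_tool", "data": {
  "deltas": [
    [0, 0, 0, 0, 0, 0, 0.01],
    [0, 0, 0, 0, 0, 0, 0.01],
    [0, 0, 0, 0, 0, 0, 0.01]
  ],
  "clamp_n": 30
}}

```text
time: 4.07
ee_pos: [0.422, 0.013, 0.0574]
ee_rot: [3.139, -0.11, -0.0]
wrist_force: [0.2, -2.2, -0.2]
width: 0.0236
grip_force: 0.8
```

```bash
python3 -c "
from h import *
print(robot.read_state()['ee_pos'],robot.read_state()['ee_rot'])"
```

```text
[0.42202468 0.01303961 0.05738815] [ 3.13935350e+00 -1.10425859e-01 -3.01797260e-04]
```

>>> {"op": "creep_tool", "data": {
  "deltas": [
    [0, 0, 0, 0, 0, 0, 0.01],
    [0, 0, 0, 0, 0, 0, 0.01],
    [0, 0, 0, 0, 0, 0, 0.01],
    [0, 0, 0, 0, 0, 0, 0.01]
  ],
  "clamp_n": 30
}}

```text
time: 4.4
ee_pos: [0.422, 0.0131, 0.0574]
ee_rot: [3.139, -0.111, -0.0]
wrist_force: [0.1, -1.7, 0.2]
width: 0.0216
grip_force: 30.0
```

>>> {"op": "creep_tool", "data": {
  "deltas": [
    [0, 0, 0, 0, 0, -0.015, 0.01],
    [0, 0, 0, 0, 0, -0.03, 0.01],
    [0, 0, 0, 0, 0, -0.03, 0.01],
    [0, 0, 0, 0, 0, -0.03, 0.01],
    [0, 0, 0, 0, 0, -0.03, 0.01],
    [0, 0, 0, 0, 0, 0, 0.01],
    [0, 0, 0, 0, 0, 0, 0.01]
  ]
}}

```text
time: 4.98
ee_pos: [0.4228, 0.0135, 0.1933]
ee_rot: [-3.139, 0.11, -0.005]
wrist_force: [-0.7, 1.7, -2.1]
width: 0.0216
grip_force: 30.0
```

```bash
python3 -c "
from h import *
go([(0.47,-0.15,.19,.039),(.514,-.2335,.15,.039)])"
```

```text
rot [-0.0003 -0.0031 -0.1091] then d [0.0408 0.1652 0.0033]
rot [0. 0. 0.] then d [0.0407 0.0852 0.04  ]
```

>>> {"op": "creep_tool", "data": {
  "deltas": [
    [0, 0, -0.0545, 0, 0, 0, 0.01],
    [0, 0, -0.0545, 0, 0, 0, 0.01],
    [0, 0, 0, 0.008, 0.025, 0, 0.01],
    [0, 0, 0, 0.008, 0.025, 0, 0.01],
    [0, 0, 0, 0.008, 0.025, 0, 0.01],
    [0, 0, 0, 0.008, 0.025, 0, 0.01],
    [0, 0, 0, 0.008, 0.025, 0, 0.01],
    [0, 0, 0, 0.008, 0.025, 0, 0.01]
  ]
}}

```text
time: 5.65
ee_pos: [0.4748, -0.1355, 0.1902]
ee_rot: [-3.14, -0.062, 0.006]
wrist_force: [-0.1, -0.0, -2.1]
width: 0.0218
grip_force: 30.0
```

>>> {"op": "creep_tool", "data": {
  "deltas": [
    [0, 0, 0, 0.008, 0.025, 0.005, 0.01],
    [0, 0, 0, 0.008, 0.025, 0.005, 0.01],
    [0, 0, 0, 0.008, 0.025, 0.005, 0.01],
    [0, 0, 0, 0.008, 0.025, 0.005, 0.01],
    [0, 0, 0, 0, 0, 0.015, 0.01],
    [0, 0, 0, 0, 0, 0, 0.01],
    [0, 0, 0, 0, 0, 0, 0.01],
    [0, 0, 0, 0, 0, 0, 0.01]
  ]
}}

```text
time: 6.32
ee_pos: [0.5111, -0.2319, 0.1565]
ee_rot: [-3.139, -0.064, 0.003]
wrist_force: [0.4, -0.2, -2.8]
width: 0.0219
grip_force: 30.0
```

Run:
```python
from h import *
go([(.514,-.2335,.15,.039)])
t=optics.get_image('top');s=optics.get_image('side')
def cr(im,x,y,w,h,k):return cv2.resize(im[y:y+h,x:x+w],None,fx=k,fy=k,interpolation=cv2.INTER_CUBIC)[:,:,::-1]
a=cr(s,225,170,200,150,4);cv2.imwrite("pics/c1.png",a);cv2.imwrite("pics/c2.png",cr(t,330,130,120,140,4))
cv2.imwrite("pics/c1f.png",s[:,:,::-1])
```

```text
rot [-0.0015  0.002   0.0015] then d [0.0028 0.0017 0.0065]
```

View pics/c1.png

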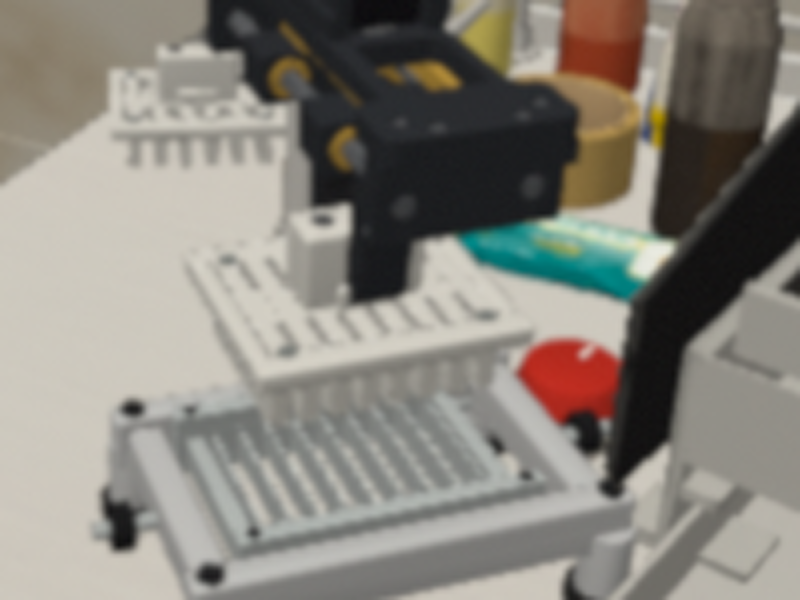

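The block hangs above the pack, level and with all fins visible. Near-right plate corner is at about (258,385), far-right (530,335), near-left (190,260). Pack screws are at (252,532), (527,476) and (190,410). I'll check against the pose predicted from the TCP.

Run:
```python
from h import *
np.set_printoptions(precision=4,suppress=True)
s=robot.read_state();r=R.from_rotvec(s["ee_rot"])*R.from_rotvec([np.pi,0,0]);p=s["ee_pos"];print(p,r.as_rotvec())
W=lambda b:p+r.apply(np.array(b)-[0,0,.0574])
for b,q in(((-.055,-.046,.033),(258,380)),((.055,-.046,.033),(532,328)),((-.055,.046,.033),(186,253))):
    q=crop(q,(225,170),4);w=W(b);print("pred",(proj("side",w)[0]-[225,170])*4+1.5,"world",w,"meas",atz("side",q,w[2]))
for q in((252,532),(527,476),(190,410)):print("pack",atz("side",crop(q,(225,170),4),.06))
```

```text
[ 0.5118 -0.2323  0.1576] [0.0004 0.     0.0405]
pred [261.7908 376.4701] world [ 0.4587 -0.2805  0.1331] meas [ 0.4568 -0.2822  0.1331]
pred [539.4975 325.5185] world [ 0.5686 -0.276   0.1331] meas [ 0.5652 -0.2768  0.1331]
pred [185.3332 251.3382] world [ 0.455  -0.1886  0.1332] meas [ 0.4549 -0.1899  0.1332]
pack [ 0.4575 -0.2766  0.06  ]
pack [ 0.5724 -0.2731  0.06  ]
pack [ 0.455  -0.1954  0.06  ]
```

View pics/c2.png

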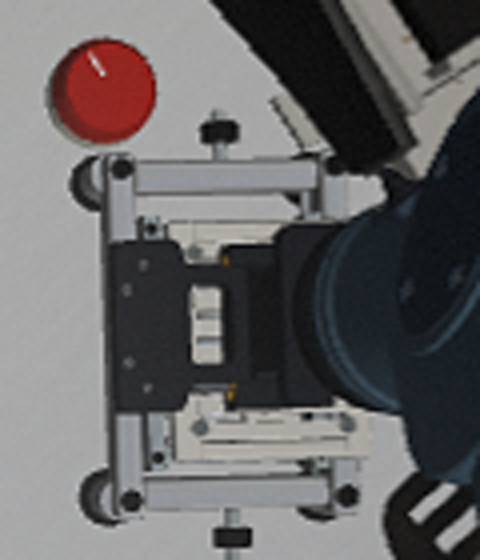

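Both views see the plate. The top crop has plate screws at (193,250), (200,427) and (348,424). I'll use these to get the held block's offset from the TCP.

Run:
```python
from h import *
np.set_printoptions(precision=4,suppress=True)
B=lambda p:crop(p,(155,150),4);T=lambda p:crop(p,(330,130),4);S=lambda p:crop(p,(225,170),4)
sc=np.array([atz("top",B(c),.033) for c in((380,351),(515,364),(365,510),(499,522))]);c=sc.mean(0)
Rb=R.from_euler("z",-.071);body=Rb.inv().apply(sc-c);print("screw body",body,"centre",c)
p=np.array([.5118,-.2323,.1576]);r=R.from_rotvec([0.0004,0,.0405]);z=.1332
A=abs(body[:,:2]).mean(0);print(A)
for sg,q in(((1,1),(193,250)),((-1,1),(200,427)),((-1,-1),(348,424))):
    w=p+r.apply([A[0]*sg[0],A[1]*sg[1],0]);m=atz("top",T(q),z);print("top err",(m-w)[:2])
for sg,q in(((-1,-1),(287,349)),((1,-1),(485,314)),((-1,1),(229,260))):
    w=p+r.apply([A[0]*sg[0],A[1]*sg[1],0]);m=atz("side",S(q),z);print("side err",(m-w)[:2])
for q in((152,228),(158,457)):print("pack",atz("top",T(q),.06))
```

```text
screw body [[ 0.0403  0.0341  0.    ]
 [ 0.0398 -0.0346  0.    ]
 [-0.0399  0.0341  0.    ]
 [-0.0402 -0.0337  0.    ]] centre [0.4219 0.0123 0.033 ]
[0.0401 0.0341]
top err [0.001  0.0024]
top err [-0.0001  0.0019]
top err [-0.0002  0.002 ]
side err [-0.0004  0.0017]
side err [-0.001   0.0014]
side err [-0.0003  0.0001]
pack [ 0.5699 -0.1908  0.06  ]
pack [ 0.4558 -0.1946  0.06  ]
```

```bash
python3 -c "
from h import *
go([(.5141,-.2355,.114,.039)])"
```

```text
rot [-0.0004  0.      0.0015] then d [0.0021 0.0033 0.0436]
```

>>> {"op": "creep_tool", "data": {
  "deltas": [
    [0, 0, 0, 0.0022, 0.0032, 0.01, 0.01],
    [0, 0, 0, 0, 0, 0.015, 0.01],
    [0, 0, 0, 0, 0, 0.012, 0.01],
    [0, 0, 0, 0, 0, 0.005, 0.01],
    [0, 0, 0, 0, 0, 0, 0.01],
    [0, 0, 0, 0, 0, 0, 0.01],
    [0, 0, 0, 0, 0, 0, 0.01],
    [0, 0, 0, 0, 0, 0, 0.01]
  ]
}}

```text
time: 7.08
ee_pos: [0.5146, -0.2367, 0.1161]
ee_rot: [3.141, 0.061, 0.002]
wrist_force: [-0.2, -0.4, -2.0]
width: 0.022
grip_force: 30.0
```

Run:
```python
from h import *
go([(.5141,-.2355,.109,.039)])
s=optics.get_image('side')
cv2.imwrite("pics/d1.png",cv2.resize(s[200:320,240:400],None,fx=5,fy=5,interpolation=cv2.INTER_CUBIC)[:,:,::-1])
```

```text
rot [ 0.0005 -0.0011 -0.0001] then d [-0.0004 -0.0012  0.0071]
```

View pics/d1.png

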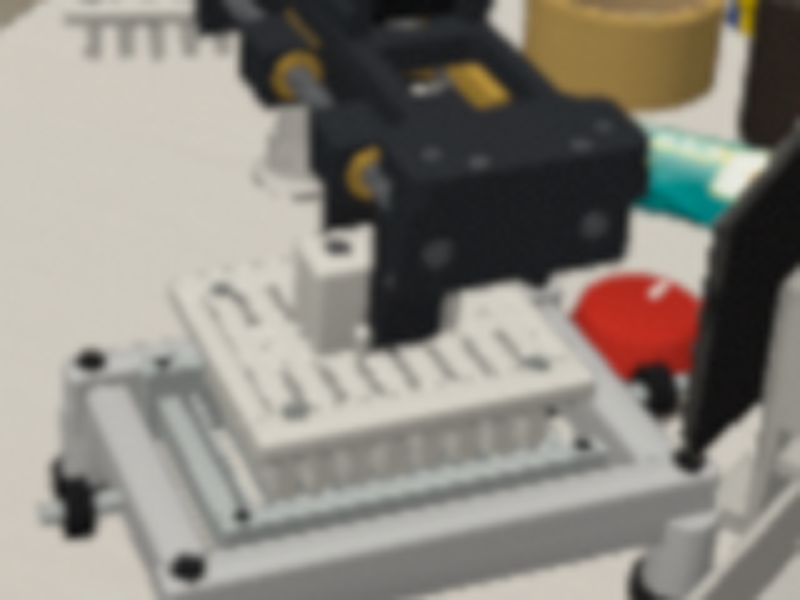

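The fins hang just above the pack, aligned by eye. Plate screws are at (295,409), (537,362) and (221,289), pack screws at (241,515), (583,443) and (163,361).

Run:
```python
from h import *
np.set_printoptions(precision=4,suppress=True)
S=lambda p:crop(p,(240,200),5)
p=robot.read_state()["ee_pos"];print(p);z=p[2]-.0574+.033
b=[atz("side",S(q),z) for q in((295,409),(537,362),(221,289))];k=[atz("side",S(q),.06) for q in((241,515),(583,443),(163,361))]
for n,v in(("block",b),("pack",k)):
    print(n,(v[1]+v[2])/2,"yaw",np.arctan2(*(v[1]-v[0])[[1,0]]),np.arctan2(*(v[0]-v[2])[[0,1]]*[1,-1]))
```

```text
[ 0.5145 -0.2367  0.116 ]
block [ 0.5143 -0.2356  0.0916] yaw 0.03625587071802654 0.04785800986326099
pack [ 0.514  -0.2333  0.06  ] yaw 0.04036284249525284 0.02922056368615242
```

>>> {"op": "creep_tool", "data": {
  "deltas": [
    [0, 0, 0, -0.0004, -0.0017, 0.003, 0.01],
    [0, 0, 0, 0, 0, 0.002, 0.01],
    [0, 0, 0, 0, 0, 0.001, 0.01],
    [0, 0, 0, 0, 0, 0.001, 0.01],
    [0, 0, 0, 0, 0, 0, 0.01],
    [0, 0, 0, 0, 0, 0, 0.01]
  ]
}}

```text
time: 7.63
ee_pos: [0.5136, -0.2349, 0.1083]
ee_rot: [-3.141, -0.061, 0.0]
wrist_force: [-1.5, 0.1, -3.0]
width: 0.0218
grip_force: 30.0
```

>>> {"op": "creep_tool", "data": {
  "deltas": [
    [0, 0, 0, 0, 0, 0.001, 0.01],
    [0, 0, 0, 0, 0, 0.001, 0.01],
    [0, 0, 0, 0, 0, 0.001, 0.01],
    [0, 0, 0, 0, 0, 0.001, 0.01],
    [0, 0, 0, 0, 0, 0, 0.01]
  ]
}}

```text
time: 8.05
ee_pos: [0.5135, -0.2348, 0.1042]
ee_rot: [-3.141, -0.061, 0.001]
wrist_force: [-0.4, 0.1, -2.3]
width: 0.0215
grip_force: 30.0
```

The fins are 3 mm below the blade edges with no contact force. I'll carry on down gently.

>>> {"op": "creep_tool", "data": {
  "deltas": [
    [0, 0, 0, 0, 0, 0.0015, 0.01],
    [0, 0, 0, 0, 0, 0.0015, 0.01],
    [0, 0, 0, 0, 0, 0.0015, 0.01],
    [0, 0, 0, 0, 0, 0, 0.01]
  ]
}}

```text
time: 8.38
ee_pos: [0.5134, -0.2348, 0.0995]
ee_rot: [-3.141, -0.061, 0.001]
wrist_force: [0.3, 0.2, -3.4]
width: 0.0221
grip_force: 30.0
```

>>> {"op": "creep_tool", "data": {
  "deltas": [
    [0, 0, 0, 0, 0, 0.0015, 0.01],
    [0, 0, 0, 0, 0, 0.0015, 0.01],
    [0, 0, 0, 0, 0, 0, 0.01],
    [0, 0, 0, 0, 0, 0, 0.01]
  ]
}}

```text
time: 8.72
ee_pos: [0.5135, -0.2348, 0.0968]
ee_rot: [-3.141, -0.061, 0.0]
wrist_force: [0.2, 0.6, -2.6]
width: 0.0214
grip_force: 30.0
```

>>> {"op": "creep_tool", "data": {
  "deltas": [
    [0, 0, 0, 0, 0, 0.001, 0.01],
    [0, 0, 0, 0, 0, 0.001, 0.01],
    [0, 0, 0, 0, 0, 0.001, 0.01],
    [0, 0, 0, 0, 0, 0, 0.01],
    [0, 0, 0, 0, 0, 0, 0.01]
  ]
}}

```text
time: 9.13
ee_pos: [0.5135, -0.2348, 0.0938]
ee_rot: [-3.141, -0.061, 0.0]
wrist_force: [-0.3, -0.5, -3.5]
width: 0.0218
grip_force: 30.0
```

>>> {"op": "creep_tool", "data": {
  "deltas": [
    [0, 0, 0, 0, 0, 0.0006, 0.01],
    [0, 0, 0, 0, 0, 0, 0.01],
    [0, 0, 0, 0, 0, 0, 0.01]
  ]
}}

```text
time: 9.38
ee_pos: [0.5137, -0.2349, 0.0934]
ee_rot: [3.141, 0.061, 0.0]
wrist_force: [-0.8, -0.1, -0.3]
width: 0.0218
grip_force: 30.0
```

>>> {"op": "creep_tool", "data": {
  "deltas": [
    [0, 0, 0, 0, 0, 0.0005, 0.01],
    [0, 0, 0, 0, 0, 0, 0.01],
    [0, 0, 0, 0, 0, 0, 0.01]
  ]
}}

```text
time: 9.63
ee_pos: [0.5137, -0.2349, 0.0934]
ee_rot: [3.141, 0.061, 0.0]
wrist_force: [-2.5, 0.4, 5.1]
width: 0.0219
grip_force: 30.0
```

Run:
```python
from h import *
s=optics.get_image('side')
cv2.imwrite("pics/e1.png",cv2.resize(s[200:320,240:400],None,fx=5,fy=5,interpolation=cv2.INTER_CUBIC)[:,:,::-1])
```

```text
(no output)
```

View pics/e1.png

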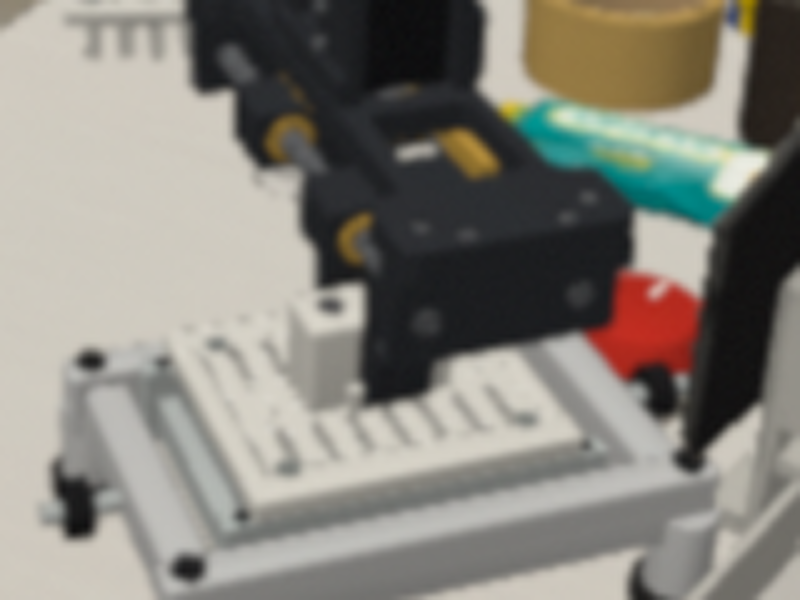

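The plate lies flat on the rails, with TCP at 0.0934 m as predicted for seated and the weight taken. I'll work out clearance to the black panel, then release.

>>> {"op": "creep_tool", "data": {
  "deltas": [
    [0, 0, 0, 0, 0, 0, 0.05],
    [0, 0, 0, 0, 0, 0, 0.05],
    [0, 0, 0, 0, 0, 0, 0.05],
    [0, 0, 0, 0, 0, 0, 0.05],
    [0, 0, 0, 0, 0, 0, 0.05],
    [0, 0, 0, 0, 0, 0, 0.05]
  ]
}}

```text
time: 10.18
ee_pos: [0.5136, -0.2349, 0.0927]
ee_rot: [3.141, 0.061, -0.0]
wrist_force: [-0.7, 0.2, 0.3]
width: 0.0497
grip_force: 0.0
```

Run:
```python
from h import *
T=lambda p:crop(p,(330,130),4);S=lambda p:crop(p,(240,200),5)
for a in((340,165),(345,172)):print("low",tri(T(a),S((693,455))))
for a in((415,150),(410,172)):print("high",tri(T(a),S((715,235))))
```

```text
low (array([ 0.60396414, -0.28576677,  0.05916094]), np.float64(0.00018279629094515373))
low (array([ 0.60118738, -0.28809659,  0.06133515]), np.float64(0.002407808847611656))
high (array([ 0.59721368, -0.2921142 ,  0.14610062]), np.float64(0.0013762247216509644))
high (array([ 0.59165199, -0.29214181,  0.14610437]), np.float64(0.008458223955585459))
```

Released. The panel's front edge is at about (0.60, −0.29), 60–146 mm high, so for the far press I'll turn the gripper −0.2 rad to keep its body clear. Now up, close the fingers, and go over the near end.

>>> {"op": "creep_tool", "data": {
  "deltas": [
    [0, 0, 0, 0, 0, -0.01, 0.05],
    [0, 0, 0, 0, 0, -0.025, 0.05],
    [0, 0, 0, 0, 0, -0.025, 0.05],
    [0, 0, 0, -0.02, 0, 0, 0],
    [0, 0, 0, -0.0205, 0, 0, 0],
    [0, 0, 0, 0, 0, 0, 0],
    [0, 0, 0, 0, 0, 0, 0],
    [0, 0, 0, 0, 0, 0, 0]
  ],
  "clamp_n": 10
}}

```text
time: 10.85
ee_pos: [0.474, -0.2365, 0.1534]
ee_rot: [3.141, 0.061, 0.002]
wrist_force: [-0.2, 0.6, -0.5]
width: 0.0185
grip_force: 0.0
```

>>> {"op": "creep_tool", "data": {
  "deltas": [
    [0, 0, 0, 0, 0, 0, 0],
    [0, 0, 0, 0, 0, 0, 0],
    [0, 0, 0, 0, 0, 0, 0],
    [0, 0, 0, 0, 0, 0, 0]
  ]
}}

```text
time: 11.18
ee_pos: [0.4735, -0.2363, 0.1527]
ee_rot: [-3.141, -0.062, 0.0]
wrist_force: [0.5, 0.2, -0.6]
width: 0.0005
grip_force: 0.0
```

```bash
python3 -c "
from h import *
go([(.5137-.041,-.2349-.0016,.088,.039)])"
```

```text
rot [-0.0001  0.      0.0002] then d [-0.0008  0.0002  0.0647]
```

>>> {"op": "creep_tool", "data": {
  "deltas": [
    [0, 0, 0, 0, 0, 0.02, 0],
    [0, 0, 0, 0, 0, 0.02, 0],
    [0, 0, 0, 0, 0, 0.015, 0],
    [0, 0, 0, 0, 0, 0.005, 0],
    [0, 0, 0, 0, 0, 0.001, 0],
    [0, 0, 0, 0, 0, 0, 0],
    [0, 0, 0, 0, 0, 0, 0]
  ]
}}

```text
time: 11.77
ee_pos: [0.4738, -0.2367, 0.0926]
ee_rot: [3.14, 0.061, 0.002]
wrist_force: [-0.1, 1.0, 0.3]
width: 0.0004
grip_force: 0.0
```

>>> {"op": "creep_tool", "data": {
  "deltas": [
    [0, 0, 0, 0, 0, 0.001, 0],
    [0, 0, 0, 0, 0, 0.001, 0],
    [0, 0, 0, 0, 0, 0, 0]
  ]
}}

```text
time: 12.02
ee_pos: [0.4733, -0.2366, 0.0902]
ee_rot: [3.141, 0.061, 0.001]
wrist_force: [-0.1, -0.6, -0.8]
width: 0.0004
grip_force: 0.0
```

>>> {"op": "creep_tool", "data": {
  "deltas": [
    [0, 0, 0, 0, 0, 0.001, 0],
    [0, 0, 0, 0, 0, 0.001, 0],
    [0, 0, 0, 0, 0, 0, 0],
    [0, 0, 0, 0, 0, 0, 0]
  ]
}}

```text
time: 12.35
ee_pos: [0.4733, -0.2365, 0.0882]
ee_rot: [3.141, 0.061, 0.0]
wrist_force: [-1.3, 1.2, 5.3]
width: 0.0007
grip_force: 2.6
```

>>> {"op": "creep_tool", "data": {
  "deltas": [
    [0, 0, 0, 0, 0, 0.0003, 0],
    [0, 0, 0, 0, 0, 0, 0],
    [0, 0, 0, 0, 0, 0, 0],
    [0, 0, 0, 0, 0, 0, 0],
    [0, 0, 0, 0, 0, 0, 0]
  ]
}}

```text
time: 12.77
ee_pos: [0.4733, -0.2365, 0.0881]
ee_rot: [3.141, 0.061, 0.0]
wrist_force: [-2.0, 0.5, 9.2]
width: 0.0003
grip_force: 4.4
```

Near end is firm: 9 N with no movement. Up, over the bar, and turn for the far end.

>>> {"op": "creep_tool", "data": {
  "deltas": [
    [0, 0, 0, 0, 0, -0.01, 0],
    [0, 0, 0, 0, 0, -0.03, 0],
    [0, 0, 0, 0, 0, -0.025, 0],
    [0, 0, 0.1, 0, 0, 0, 0],
    [0, 0, 0.1, 0, 0, 0, 0],
    [0, 0, 0, 0, 0, 0, 0]
  ]
}}

```text
time: 13.27
ee_pos: [0.4735, -0.2366, 0.1534]
ee_rot: [3.13, -0.258, 0.002]
wrist_force: [0.1, -0.6, 0.1]
width: 0.0005
grip_force: 0.0
```

```bash
python3 -c "
from h import *
go([(.5137+.039,-.2349+.0015,.153,.039-.2),(.5137+.039,-.2349+.0015,.093,.039-.2)])"
```

```text
rot [ 0.0004 -0.0013 -0.0037] then d [ 0.0777 -0.0158  0.0004]
rot [0. 0. 0.] then d [-0.   -0.    0.06]
```

>>> {"op": "creep_tool", "data": {
  "deltas": [
    [0, 0, 0, 0.026, -0.0053, 0, 0],
    [0, 0, 0, 0.026, -0.0053, 0, 0],
    [0, 0, 0, 0.0257, -0.0053, 0, 0],
    [0, 0, 0, 0, 0, 0, 0],
    [0, 0, 0, 0, 0, 0, 0],
    [0, 0, 0, 0, 0, 0, 0]
  ]
}}

```text
time: 13.77
ee_pos: [0.5512, -0.2333, 0.152]
ee_rot: [-3.131, 0.251, 0.003]
wrist_force: [0.5, -0.4, 0.8]
width: 0.0004
grip_force: 0.0
```

Run:
```python
from h import *
go([(.5137+.039,-.2349+.0015,.093,.039-.2)])
s=optics.get_image('side')
cv2.imwrite("pics/f1.png",cv2.resize(s[180:320,240:420],None,fx=4,fy=4,interpolation=cv2.INTER_CUBIC)[:,:,::-1])
```

```text
rot [0.     0.0018 0.0013] then d [ 0.0015 -0.0001  0.059 ]
```

View pics/f1.png

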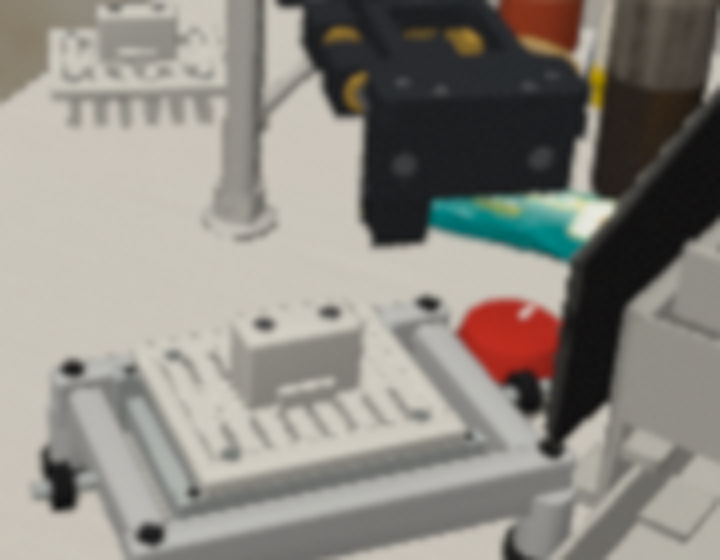

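The block sits flat and the gripper is high over its far end. The body's lower front face corners are at about (365,190) and (575,190). I'll check panel clearance before lowering.

Run:
```python
from h import *
np.set_printoptions(precision=4,suppress=True)
s=robot.read_state();r=R.from_rotvec(s["ee_rot"]);p=s["ee_pos"]
for x in(-.0375,.0375):
  for y in (.0935,.0615):
    w=p+r.apply([x,y,-.045]);print(w,(proj("side",w)[0]-[240,180])*4+1.5)
# measured left/right bottom corners at body-bottom height
for q in((362,195),(572,192)):print(atz("side",crop(q,(240,180),4),p[2]+.045))
```

```text
[ 0.499  -0.3198  0.1972] [361.3576 220.4045]
[ 0.5042 -0.2883  0.1972] [339.9859 172.547 ]
[ 0.5731 -0.3318  0.1971] [586.334  208.5362]
[ 0.5782 -0.3003  0.1971] [553.893  161.9449]
[ 0.5056 -0.3044  0.1971]
[ 0.5739 -0.3208  0.1971]
```

Clearance to the panel is about 17 mm. Lowering.

>>> {"op": "creep_tool", "data": {
  "deltas": [
    [0, 0, 0, 0.0015, 0, 0.015, 0],
    [0, 0, 0, 0, 0, 0.02, 0],
    [0, 0, 0, 0, 0, 0.016, 0],
    [0, 0, 0, 0, 0, 0.006, 0],
    [0, 0, 0, 0, 0, 0.001, 0],
    [0, 0, 0, 0, 0, 0, 0],
    [0, 0, 0, 0, 0, 0, 0]
  ]
}}

```text
time: 14.4
ee_pos: [0.5542, -0.2339, 0.0955]
ee_rot: [3.131, -0.253, 0.002]
wrist_force: [0.0, -0.6, -0.6]
width: 0.0005
grip_force: 0.0
```

>>> {"op": "creep_tool", "data": {
  "deltas": [
    [0, 0, 0, 0, 0, 0.001, 0],
    [0, 0, 0, 0, 0, 0.001, 0],
    [0, 0, 0, 0, 0, 0, 0],
    [0, 0, 0, 0, 0, 0, 0]
  ]
}}

```text
time: 14.73
ee_pos: [0.554, -0.2335, 0.0928]
ee_rot: [3.131, -0.253, 0.001]
wrist_force: [0.0, -0.2, 0.8]
width: 0.0005
grip_force: 0.0
```

>>> {"op": "creep_tool", "data": {
  "deltas": [
    [0, 0, 0, 0, 0, 0.0015, 0],
    [0, 0, 0, 0, 0, 0.0015, 0],
    [0, 0, 0, 0, 0, 0.001, 0],
    [0, 0, 0, 0, 0, 0, 0],
    [0, 0, 0, 0, 0, 0, 0]
  ]
}}

```text
time: 15.15
ee_pos: [0.5538, -0.2334, 0.0884]
ee_rot: [-3.131, 0.253, 0.0]
wrist_force: [0.2, 0.6, 0.1]
width: 0.0006
grip_force: 0.0
```

>>> {"op": "creep_tool", "data": {
  "deltas": [
    [0, 0, 0, 0, 0, 0.0006, 0],
    [0, 0, 0, 0, 0, 0, 0],
    [0, 0, 0, 0, 0, 0, 0]
  ]
}}

```text
time: 15.4
ee_pos: [0.5539, -0.2334, 0.0882]
ee_rot: [3.131, -0.253, 0.0]
wrist_force: [-1.1, 0.2, 4.4]
width: 0.0003
grip_force: 2.2
```

>>> {"op": "creep_tool", "data": {
  "deltas": [
    [0, 0, 0, 0, 0, 0.0004, 0],
    [0, 0, 0, 0, 0, 0, 0],
    [0, 0, 0, 0, 0, 0, 0],
    [0, 0, 0, 0, 0, 0, 0],
    [0, 0, 0, 0, 0, 0, 0]
  ]
}}

```text
time: 15.82
ee_pos: [0.5539, -0.2335, 0.0882]
ee_rot: [3.131, -0.253, 0.0]
wrist_force: [-3.1, 1.4, 8.4]
width: 0.0003
grip_force: 4.1
```

>>> {"op": "creep_tool", "data": {
  "deltas": [
    [0, 0, 0, 0, 0, -0.01, 0],
    [0, 0, 0, 0, 0, -0.03, 0],
    [0, 0, 0, 0, 0, -0.035, 0],
    [0, 0, 0, 0, 0, -0.04, 0],
    [0, 0, 0, -0.03, 0.01, -0.02, 0],
    [0, 0, 0, -0.03, 0.01, 0, 0],
    [0, 0, 0, 0, 0, 0, 0],
    [0, 0, 0, 0, 0, 0, 0]
  ]
}}

```text
time: 16.48
ee_pos: [0.4901, -0.2444, 0.2232]
ee_rot: [3.13, -0.256, 0.0]
wrist_force: [-0.1, 0.3, -1.0]
width: 0.0006
grip_force: 0.0
```

Run:
```python
from h import *
S=optics.get_image('side');t=optics.get_image('top')
a=cv2.resize(S[160:320,180:420],(480,320));b=cv2.resize(t[130:310,150:450],(480,288))
cv2.imwrite("pics/z1.png",np.vstack([S[:,:400][150:350],t[100:310,120:520]])[:,:,::-1])
```

```text
(no output)
```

View pics/z1.png

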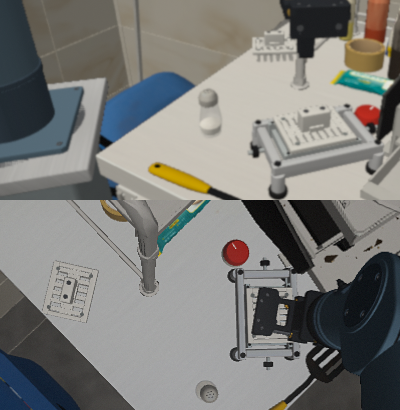

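The block sits flat in the base (side view at about (312,128)). The shaker, timer and 6-fin block are where they were, and the robot touches nothing. Handing in.

```bash
python3 -c "
from cell import robot, optics
print(robot.sign_off())"
```

```text
the job is handed in; nothing more can be done
None
```

The 8-fin push block is seated flat on the blade pack. It held still when pressed with about 9 N at the near end and then about 8 N at the far end; the other items were left where they were, and the job was handed in at about 16.6 s.

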